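# Find the tired spring finger on the fossil hold-down board

### The arm

A 7-joint arm with a two-finger parallel gripper is mounted at the origin on the work surface. World frame = base frame: x ahead of the robot, y to its left, z up, the work surface at z = 0. Lengths are in m, angles in rad, forces in N, time in s.
With the tool pointing down it reaches from about 0.4 to 0.85 m from the base axis. Payload 10.4 kg.
Tool frame: the origin (TCP) lies at the very end of the fingers, on their centre line; the grasp point (between the pads) lies 19 mm behind it (r.tcp_to_grasp is the distance from the TCP to the grasp point, in m); z points along the fingers, y is the direction in which the jaws open and shut (so a half turn about z gives the same grasp; the last joint's range is limited). The gripper opens to 85 mm and grips with 20 to 120 N. Pads are 22 mm wide; open, the fingers measure 114 mm over their backs; the gripper's body (76 mm by 85 mm) begins 54 mm behind the grasp point. The pads swing forward as they close: fully open they stand 13 mm farther back than shut.
Start: joints at [-1.272, 0.332, -0.065, 1.46, 0.022, 1.35, -0.088], TCP at [0.198, 0.593, 0.231] pointing down, gripper open.
Joint ranges: [-2.6, 2.6], [-0.5, 2.12], [-1.47, 1.34], [0.16, 2.42], [-1.27, 4.41], [0.06, 2.06], [-2.6, 2.6]. Speed limits (rad/s): [2.22, 2.22, 2.79, 2.79, 3.14, 3.14, 3.14].

### API

Orientations are given as a unit quaternion [x, y, z, w].
In Python, from workcell import monitor, grab_frame, workorder, r gives the robot as it stands. The module is installed in compiled form; this text tells all that it offers.
- The arm moves only by the shell command python3 -m pendant 'ROWS' [OPENING] [FORCE]. ROWS is JSON, a list that holds one entry, the list of rows, each a list of 4 numbers: the shift along the tool's x, y, z in mm, then the turn about the tool's z in degrees. A call has exactly 10 rows; each row is the pose to reach, as a shift and turn from the pose commanded when the call began, along the tool's axes at that moment; what a row does not reach only later rows make up. A row lasts 1/10 s, in which the tool goes at most 50 mm and 8.59 degrees, less where a joint would pass 70% of its speed; a pose out of reach is approached as far as the arm can. A call with a gripper value outside its range is refused whole. OPENING is the opening, from -1 (shut) to 1 (fully open), so that 0 is half open, set as the call begins (- or left out, the last holds). The fingers move at their own pace and stop on an object; FORCE is the grip in N (left out, the last holds). Time passes only in rows, so rows that repeat a pose let the fingers close, or fill a call up. It gives the time, the measured TCP pose, the force and the opening at its end, in the units of the state.
- monitor.get_state(): the state, without advancing time (a new reading comes with each control period).
- grab_frame(name): name is "side" or "top"; returns a dict with "frame" (400x640x3 uint8, red, green, blue), "range_z" (400x640 float32, m along the optical axis (not along the pixel's ray), 0 where there is no reading), "mtx" (3x3 intrinsics, pixels), "pose" (4x4, takes a point from camera to world coordinates). Camera axes: x right, y down, z forward; pixel columns grow to the right and rows downward; lengths in m; the calibration is good to about 2 mm. A picture is of the moment at which its call begins.
- workorder.job_done(): hands the job in, once; it reports no verdict.
The state is a dict: "time": time; "joints": joint angles; "joint_vel": joint speeds; "tau": joint torques, N m; "tcp_pos": TCP position; "eef_rot": TCP orientation; "contact_force": force on the tool from outside, world axes, zero at the start; "wrist_torque": the same for the moment, N m; "grip_width": finger opening in m.
Only numpy, scipy, OpenCV 4.12 (cv2) and the standard library are available. Lean on these libraries where they do the work, as an engineer would, in place of code of your own. Each camera call takes 0.05 s, during which the arm holds its last target.

### The job

Before a fossil is trusted to this hold-down board, check its three spring fingers one after another, starting at the end with the red post: press the free tip of each gently down until it sits on its stop, hold it there for a moment, and let it up again, judging how stiff it is. Once all three are tested, swing the clamp lever of the tired finger, the one that gives way most easily, fully open so its leaf can be changed; leave the other two levers closed, disturb nothing else on the bench, and draw clear.

Things in the scene. Friction and masses are not known exactly. Their poses are not given: they have to be found in the camera images.
- finger_a: one of three like-looking hold-down fingers (their places change; the letter says nothing of condition). Origin on the board's top; -x toward the leaf's free tip, z up. Grey clamp block 50 x 36 x 58 mm high centred at x = +55 mm; from its face (x = +30, z = 46 mm) runs a steel leaf 18 mm wide, 2 mm thick, 100 mm to the tip.
- leaf_a: the spring leaf of finger_a with its button; origin at its root, x = +30, z = 46 mm of finger_a; same axes at rest. More than 20 N on it bends it for good
- tip_a (a point): top of the steel leaf at its free tip; at rest x = -70, y = 0, z = 47 mm of finger_a. On it, top 11 mm higher, a flat brass button 24 mm across on a rubber ring (gives 1 mm per 4 N). The leaf springs down 8 to 16 mm to a fixed stop post, unmeasured, different for each: felt as a sudden rise to 4 N per mm. Starts to give at 0.4 to 1.6 N; meets the stop at 8 to 9.5 N if sound, 2.5 to 3.5 N if tired
- lever_a (a joint): clamp lever of finger_a, rad: 0 closed (leaning 0.6 rad from upright toward the leaf's tip), 1.2 fully open (leaning 0.6 rad the other way); starts at 0 to 0.1, stays where left, takes about 3 N at the knob. Pivot at x = +65, z = 66 mm of finger_a, axis along y; bar 10 mm thick, 55 mm to the knob's centre
- knob_a (a point): centre of the black ball knob (18 mm across) at the end of finger_a's lever; when closed at x = +34, y = 0, z = 111 mm of finger_a; moves with the lever
- finger_b: one of three like-looking hold-down fingers (their places change; the letter says nothing of condition). Origin on the board's top; -x toward the leaf's free tip, z up. Grey clamp block 50 x 36 x 58 mm high centred at x = +55 mm; from its face (x = +30, z = 46 mm) runs a steel leaf 18 mm wide, 2 mm thick, 100 mm to the tip.
- leaf_b: the spring leaf of finger_b with its button; origin at its root, x = +30, z = 46 mm of finger_b; same axes at rest. More than 20 N on it bends it for good
- tip_b (a point): top of the steel leaf at its free tip; at rest x = -70, y = 0, z = 47 mm of finger_b. On it, top 11 mm higher, a flat brass button 24 mm across on a rubber ring (gives 1 mm per 4 N). The leaf springs down 8 to 16 mm to a fixed stop post, unmeasured, different for each: felt as a sudden rise to 4 N per mm. Starts to give at 0.4 to 1.6 N; meets the stop at 8 to 9.5 N if sound, 2.5 to 3.5 N if tired
- lever_b (a joint): clamp lever of finger_b, rad: 0 closed (leaning 0.6 rad from upright toward the leaf's tip), 1.2 fully open (leaning 0.6 rad the other way); starts at 0 to 0.1, stays where left, takes about 3 N at the knob. Pivot at x = +65, z = 66 mm of finger_b, axis along y; bar 10 mm thick, 55 mm to the knob's centre
- knob_b (a point): centre of the black ball knob (18 mm across) at the end of finger_b's lever; when closed at x = +34, y = 0, z = 111 mm of finger_b; moves with the lever
- finger_c: one of three like-looking hold-down fingers (their places change; the letter says nothing of condition). Origin on the board's top; -x toward the leaf's free tip, z up. Grey clamp block 50 x 36 x 58 mm high centred at x = +55 mm; from its face (x = +30, z = 46 mm) runs a steel leaf 18 mm wide, 2 mm thick, 100 mm to the tip.
- leaf_c: the spring leaf of finger_c with its button; origin at its root, x = +30, z = 46 mm of finger_c; same axes at rest. More than 20 N on it bends it for good
- tip_c (a point): top of the steel leaf at its free tip; at rest x = -70, y = 0, z = 47 mm of finger_c. On it, top 11 mm higher, a flat brass button 24 mm across on a rubber ring (gives 1 mm per 4 N). The leaf springs down 8 to 16 mm to a fixed stop post, unmeasured, different for each: felt as a sudden rise to 4 N per mm. Starts to give at 0.4 to 1.6 N; meets the stop at 8 to 9.5 N if sound, 2.5 to 3.5 N if tired
- lever_c (a joint): clamp lever of finger_c, rad: 0 closed (leaning 0.6 rad from upright toward the leaf's tip), 1.2 fully open (leaning 0.6 rad the other way); starts at 0 to 0.1, stays where left, takes about 3 N at the knob. Pivot at x = +65, z = 66 mm of finger_c, axis along y; bar 10 mm thick, 55 mm to the knob's centre
- knob_c (a point): centre of the black ball knob (18 mm across) at the end of finger_c's lever; when closed at x = +34, y = 0, z = 111 mm of finger_c; moves with the lever
- board: plywood board 200 x 350 x 12 mm, fixed; origin at the centre of its underside, x away from the robot, y along the row of fingers, which stand on it at x = 0, y = +80, 0 and -80 mm, turned as the board. A red post (22 mm across, 30 mm high) stands at x = -75, y = +155 mm and marks the first end of the row (the robot's left)
- tooth: dark fossil tooth, 24 mm across, 26 mm high, standing on the board between the first and middle fingers; origin at its underside. Leave alone
- vertebra: small spool-shaped fossil vertebra, 28 mm across, 20 mm high, on the board between the middle and last fingers; origin at its underside. Leave alone
- spare_strip: spare steel leaf, 110 x 18 x 4 mm, lying on the board beyond the last finger; origin at the centre of its underside. Leave alone
- bone: long fossil bone 260 mm on a cork strip, on the table on the robot's left; origin under its middle. Leave alone
- glue_jar: amber jar, 52 mm across, 70 mm high, on the right; origin at its underside. Leave alone
- brush: dusting brush lying on the right; origin at its underside. Leave alone
- chip_tray: divided wooden tray 160 x 120 x 30 mm on the right; origin under its centre. Leave alone

How it is judged:
On the way, in this order (a step that is already met when the one before it is completed fails the run):
1. the finger nearest the red post is pressed onto its stop and held (((z of tip_a in the frame of finger_a below 0.0388 m and y of tip_a in the frame of board between 0.04 and 0.12 m) or (z of tip_b in the frame of finger_b below 0.0358 m and y of tip_b in the frame of board between 0.04 and 0.12 m) or (z of tip_c in the frame of finger_c below 0.0328 m and y of tip_c in the frame of board between 0.04 and 0.12 m))), for 0.3 s.
2. the middle finger is pressed onto its stop and held (((z of tip_a in the frame of finger_a below 0.0388 m and y of tip_a in the frame of board between -0.04 and 0.04 m) or (z of tip_b in the frame of finger_b below 0.0358 m and y of tip_b in the frame of board between -0.04 and 0.04 m) or (z of tip_c in the frame of finger_c below 0.0328 m and y of tip_c in the frame of board between -0.04 and 0.04 m))), for 0.3 s.
3. the last finger is pressed onto its stop and held (((z of tip_a in the frame of finger_a below 0.0388 m and y of tip_a in the frame of board between -0.12 and -0.04 m) or (z of tip_b in the frame of finger_b below 0.0358 m and y of tip_b in the frame of board between -0.12 and -0.04 m) or (z of tip_c in the frame of finger_c below 0.0328 m and y of tip_c in the frame of board between -0.12 and -0.04 m))), for 0.3 s.
4. the tired finger's lever is swung fully open (value of joint lever_b above 1.05 rad), for 0.2 s.
At the end, for the whole second after the job is handed in: The tired finger's lever stands open (over 1.05 of 1.2 rad), the other two levers are closed (under 0.3 rad), all three leaves are back up (within 2 mm of rest), and the loose things are within 20 mm of where they were (value of joint lever_b above 1.05 rad and value of joint each of lever_a, lever_c below 0.3 rad and z of tip_a in the frame of finger_a above 0.045 m and z of tip_b in the frame of finger_b above 0.045 m and z of tip_c in the frame of finger_c above 0.045 m and distance of each of tooth, vertebra, spare_strip, bone, glue_jar, brush, chip_tray from where it was at the start of the episode below 0.02 m); the robot touches nothing.
It fails at once if more than 20 N on a spring leaf or its button (contact force between any of leaf_a, leaf_b, leaf_c and anything else above 20 N).
It fails at once if the lever of a sound finger is swung (over 0.4 rad) (value of joint any of lever_a, lever_c above 0.4 rad).
It fails at once if a loose thing is moved by more than 20 mm (distance of any of tooth, vertebra, spare_strip, bone, glue_jar, brush, chip_tray from where it was at the start of the episode above 0.02 m).
It also fails if it takes over 72 s, if anything falls off the work surface, if the arm or the gripper's body presses on something with over 40 N, if the wrist force passes 120 N, or if a joint passes its speed limit or range.

## Working session

There is one attempt and no reset: what is moved stays moved. The work goes in short steps, Python scripts to look and compute and a shell command to move; the robot and the scene stay as the last step left them, time stands still between calls to the robot, and variables do not carry over. Pictures are saved under pics/ and viewed, and the job is handed in when it is done.

```bash
mkdir -p pics
cat > h.py <<'E'
import numpy as np,cv2
from workcell import monitor,grab_frame,workorder,r
from scipy.spatial.transform import Rotation as R
def save(n,f): cv2.imwrite('pics/'+n,cv2.cvtColor(f,cv2.COLOR_RGB2BGR))
def pt(d,u,v,z=None):
    z=d['range_z'][int(v),int(u)] if z is None else z
    p=np.linalg.inv(d['mtx'])@[u,v,1]*z
    return (d['pose']@[*p,1])[:3]
def cloud(d):
    v,u=np.mgrid[0:400,0:640]; z=d['range_z']
    p=np.stack([u,v,np.ones_like(u)],-1)@np.linalg.inv(d['mtx']).T*z[...,None]
    return p@d['pose'][:3,:3].T+d['pose'][:3,3]
E
python3 - <<'E'
from h import *
import pickle
s=monitor.get_state();print(s)
for n in('top','side'):
    d=grab_frame(n);pickle.dump(d,open(n+'0.pkl','wb'));save(n+'0.png',d['frame']);print(d['pose'],d['mtx'])
E
```

```text
{'time': 0.0, 'joints': array([-1.27161355,  0.33282255, -0.06471467,  1.46092106,  0.02158386,
        1.34990255, -0.08852058]), 'joint_vel': array([ 1.72310980e-03, -4.60922797e-04, -1.01634623e-04,  2.12987556e-03,
       -1.67954982e-03,  1.04786066e-03,  5.62448536e-05]), 'tau': array([ 1.03103281e-03, -6.25457096e+01,  4.99246339e-02, -3.91614318e+01,
        1.61963655e-02,  9.86206869e-03, -1.55678418e-05]), 'tcp_pos': array([0.19753662, 0.59257529, 0.23055644]), 'eef_rot': array([ 1.60193021e-01,  9.87085475e-01, -6.73710454e-04, -8.74275600e-05]), 'contact_force': array([ 0.23875413,  0.06542017, -0.57447789]), 'wrist_torque': array([-0.10293377, -0.02141999, -0.02491167]), 'grip_width': 0.08558852375690762}
[[-7.78360118e-02 -9.75747907e-01  2.04591243e-01  1.52891998e-01]
 [-9.96965098e-01  7.64810470e-02 -1.45341783e-02  2.94393660e-02]
 [-1.46565847e-03 -2.05101611e-01 -9.78739588e-01  1.66376826e+00]
 [ 0.00000000e+00  0.00000000e+00  0.00000000e+00  1.00000000e+00]] [[440.5019051    0.         315.26646988]
 [  0.         440.5019051  204.35337367]
 [  0.           0.           1.        ]]
[[ 0.67596434 -0.56085497  0.47803129 -0.28171347]
 [-0.73680138 -0.50203892  0.45285831 -0.68302723]
 [-0.01399752 -0.65833018 -0.75259912  1.28758235]
 [ 0.          0.          0.          1.        ]] [[486.79770859   0.         314.15339184]
 [  0.         486.79770859 197.71695756]
 [  0.           0.           1.        ]]
```

View pics/top0.png

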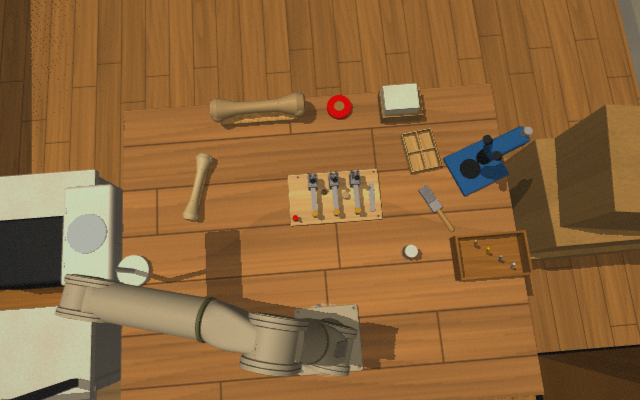

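View pics/side0.png

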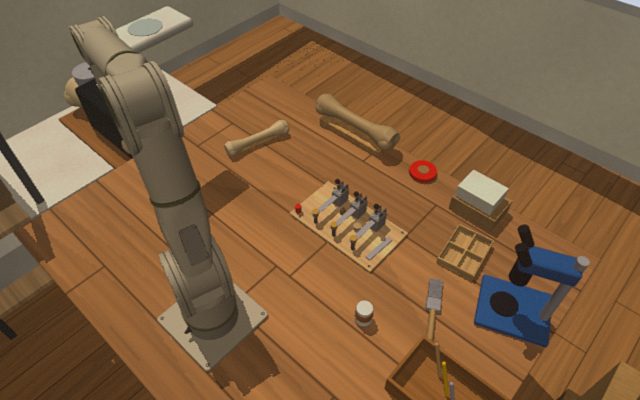

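The board is in the top picture at about (290-382, 170-225), with the red post at (295,218) and the fingers' buttons at about (315,213), (337,211) and (358,209). I'll enlarge it.

Run:
```python
from h import *
import pickle
t=pickle.load(open('top0.pkl','rb'));s=pickle.load(open('side0.pkl','rb'))
save('topc.png',cv2.resize(t['frame'][160:235,280:390],None,fx=7,fy=7,interpolation=cv2.INTER_CUBIC))
save('sidec.png',cv2.resize(s['frame'][170:275,285:415],None,fx=5.5,fy=5.5,interpolation=cv2.INTER_CUBIC))
for d,l in((t,[(290,177),(288,222),(380,170),(382,218),(295,218),(315,213),(337,211),(358,209),(340,300)]),):
    for u,v in l: print(u,v,pt(d,u,v).round(4))
```

```text
290 177 [0.6135 0.0942 0.0137]
288 222 [ 4.401e-01  1.142e-01 -4.000e-04]
380 170 [ 0.6192 -0.2598 -0.0039]
382 218 [ 0.4253 -0.2441  0.0125]
295 218 [0.4454 0.0848 0.0447]
315 213 [0.4536 0.0093 0.0704]
337 211 [ 0.4551 -0.0722  0.0684]
358 209 [ 0.4552 -0.1493  0.0759]
340 300 [ 0.1339 -0.0583 -0.0017]
```

View pics/topc.png

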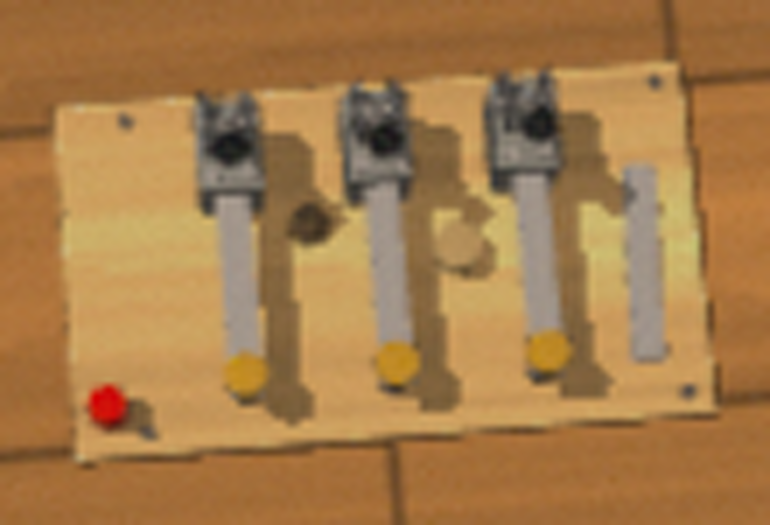

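View pics/sidec.png

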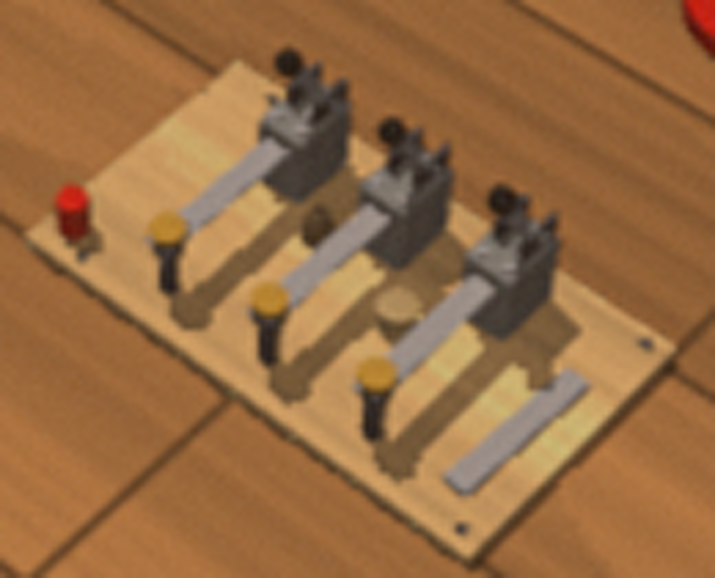

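```bash
cat >> h.py <<'E'
def onz(d,u,v,z):
    q=d['pose'][:3,:3]@np.linalg.inv(d['mtx'])@[u,v,1]; c=d['pose'][:3,3]
    return c+q*(z-c[2])/q[2]
E
python3 - <<'E'
from h import *
import pickle
t=pickle.load(open('top0.pkl','rb'));s=pickle.load(open('side0.pkl','rb'))
T=lambda x,y:((x+.5)/7+280-.5,(y+.5)/7+160-.5)
S=lambda x,y:((x+.5)/5.5+285-.5,(y+.5)/5.5+170-.5)
for d,f,cs,bs,ks,rp in((t,T,[(55,105),(677,62),(716,410),(80,462)],[(245,374),(398,362),(549,350)],[(231,147),(384,137),(539,123)],(107,405)),
  (s,S,[(238,62),(675,345),(470,562),(28,238)],[(168,227),(269,299),(376,373)],[(288,62),(391,131),(502,199)],(72,193))):
    C=np.array([onz(d,*f(*c),.012)[:2] for c in cs]); print('corners',C.round(4).tolist(),'centre',C.mean(0).round(4))
    model=np.array([[100,175],[100,-175],[-100,-175],[-100,175]])/1e3
    a=C-C.mean(0); th=np.arctan2((model[:,0]*a[:,1]-model[:,1]*a[:,0]).sum(),(model*a).sum())
    print('yaw',th, 'sides',[np.linalg.norm(C[i]-C[i-1]).round(4) for i in range(4)])
    B=np.array([onz(d,*f(*c),.070)[:2] for c in bs]);print('buttons',B.round(4).tolist())
    K=np.array([onz(d,*f(*c),.123)[:2] for c in ks]);print('knobs',K.round(4).tolist())
    P=onz(d,*f(*rp),.042)[:2]
    Rm=np.array([[np.cos(th),-np.sin(th)],[np.sin(th),np.cos(th)]])
    for n,X in(('B',B),('K',K),('post',P[None])): print(n,((X-C.mean(0))@Rm).round(4).tolist())
E
```

```text
corners [[0.6245, 0.1036], [0.6222, -0.2433], [0.4249, -0.2435], [0.4234, 0.1031]] centre [ 0.5238 -0.07  ]
yaw -0.00040365917862712796 sides [np.float64(0.2012), np.float64(0.3469), np.float64(0.1973), np.float64(0.3466)]
buttons [[0.4538, 0.0109], [0.4539, -0.0699], [0.4541, -0.1498]]
knobs [[0.5633, 0.0094], [0.5624, -0.0698], [0.5636, -0.1503]]
B [[-0.07, 0.0809], [-0.0698, 0.0001], [-0.0696, -0.0798]]
K [[0.0395, 0.0795], [0.0387, 0.0003], [0.0399, -0.0803]]
post [[-0.0758, 0.1553]]
corners [[0.6205, 0.1022], [0.6209, -0.2438], [0.4205, -0.2472], [0.4228, 0.1002]] centre [ 0.5212 -0.0722]
yaw 0.0011570809470627752 sides [np.float64(0.1977), np.float64(0.346), np.float64(0.2004), np.float64(0.3475)]
buttons [[0.452, 0.0089], [0.4511, -0.0708], [0.4515, -0.1504]]
knobs [[0.5619, 0.0117], [0.5601, -0.0689], [0.562, -0.1487]]
B [[-0.0691, 0.0811], [-0.07, 0.0014], [-0.0698, -0.0782]]
K [[0.0408, 0.0838], [0.0389, 0.0032], [0.0408, -0.0765]]
post [[-0.0714, 0.1589]]
```

```bash
cat >> h.py <<'E'
def rel(target):
    s=monitor.get_state(); M=R.from_quat(s['eef_rot']).as_matrix()
    return (M.T@(np.array(target)-s['tcp_pos'])*1e3).round(1)
E
python3 - <<'E'
from h import *
s=monitor.get_state(); M=R.from_quat(s['eef_rot']).as_matrix();print(M.round(3),R.from_quat(s['eef_rot']).as_euler('zyx',degrees=True))
print(rel([.4527,.010,.12]), rel([.4527,.010,.2]))
E
```

```text
[[-0.949  0.316 -0.   ]
 [ 0.316  0.949 -0.001]
 [-0.    -0.001 -1.   ]] [-1.61565413e+02 -2.05343119e-02  1.79931348e+02]
[-426.3 -471.9  111.2] [-426.3 -472.    31.2]
```

```bash
python3 -m pendant '[[[-20,-22,2,-2],[-52,-57,4,-5],[-84,-92,6,-8],[-116,-128,8,-11],[-148,-164,10,-13],[-180,-199,12,-15],[-212,-234,14,-17],[-244,-270,16,-18.4],[-276,-305,18,-18.4],[-300,-332,20,-18.4]]]' -1 40
python3 - <<'E'
from h import *
print(rel([.4527,.010,.09]))
s=monitor.get_state(); print(R.from_quat(s['eef_rot']).as_matrix().round(3),s['grip_width'],s['joints'])
E
```

```text
time: 1.1
tcp_pos: [0.3779, 0.1803, 0.2112]
eef_rot: [0.001, 1.0, 0.0, -0.0]
contact_force: [0.4, 0.4, -0.2]
grip_width: -0.0001
[ -75.2 -170.1  121.1]
[[-1.     0.003 -0.   ]
 [ 0.003  1.     0.   ]
 [ 0.     0.    -1.   ]] -0.00012539831684610137 [-0.82148916 -0.13224812  0.24789944  2.00570609  0.03373921  1.26421196
  0.98242551]
```

```bash
python3 -m pendant '[[[-15,-34,10,0],[-30,-68,25,0],[-45,-102,45,0],[-60,-136,70,0],[-75,-170,90,0],[-75,-170,105,0],[-75,-170,115,0],[-75,-170,121,0],[-75,-170,121,0],[-75,-170,121,0]]]'
python3 - <<'E'
from h import *
print(rel([.4527,.010,.070]))
d=grab_frame('side');save('s1.png',cv2.resize(d['frame'][130:290,260:440],None,fx=4,fy=3.7,interpolation=cv2.INTER_CUBIC))
E
```

```text
time: 2.1
tcp_pos: [0.4523, 0.0138, 0.0908]
eef_rot: [-0.0, 1.0, 0.0, 0.0]
contact_force: [0.1, -0.3, -0.1]
grip_width: 0.0001
[-0.4 -3.8 20.8]
```

View pics/s1.png

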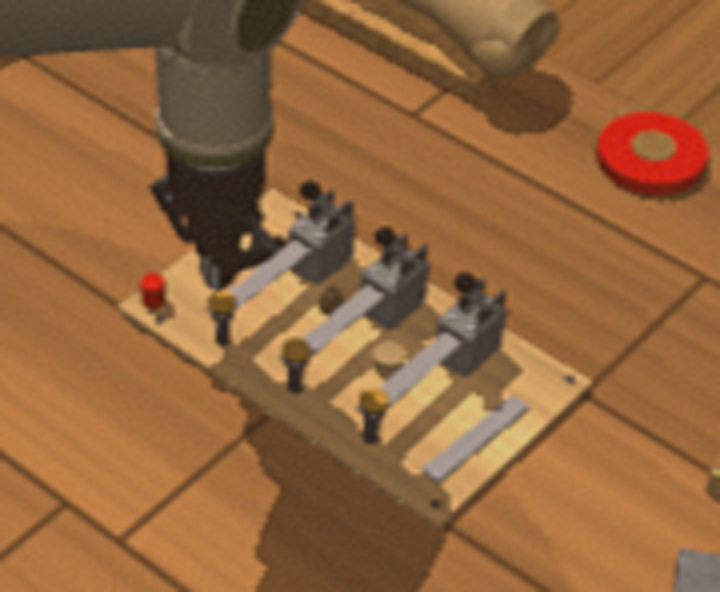

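```bash
python3 -m pendant '[[[-0.4,-2.7,6,0],[-0.4,-2.7,11,0],[-0.4,-2.7,14,0],[-0.4,-2.7,16,0],[-0.4,-2.7,18,0],[-0.4,-2.7,20,0],[-0.4,-2.7,22,0],[-0.4,-2.7,23,0],[-0.4,-2.7,24,0],[-0.4,-2.7,25,0]]]'; python3 -c "
from h import *
for i in range(3):print(monitor.get_state()['contact_force'],monitor.get_state()['tcp_pos'])"
```

```text
time: 3.15
tcp_pos: [0.4523, 0.0104, 0.0652]
eef_rot: [0.0, 1.0, 0.0, -0.0]
contact_force: [-2.0, 0.4, 3.6]
grip_width: -0.0002
[-1.9972316   0.44678299  3.57832673] [0.45232937 0.0103822  0.065235  ]
[-1.9972316   0.44678299  3.57832673] [0.45232937 0.0103822  0.065235  ]
[-1.9972316   0.44678299  3.57832673] [0.45232937 0.0103822  0.065235  ]
```

```bash
python3 -m pendant '[[[0,0,0.5,0],[0,0,1,0],[0,0,1.5,0],[0,0,2,0],[0,0,2.5,0],[0,0,3,0],[0,0,3,0],[0,0,3,0],[0,0,3,0],[0,0,3,0]]]'
```

```text
time: 4.15
tcp_pos: [0.4526, 0.0104, 0.0623]
eef_rot: [0.0, 1.0, 0.0, 0.0]
contact_force: [-4.8, -0.1, 5.7]
grip_width: 0.0002
```

```bash
python3 -m pendant '[[[0.3,0,0.3,0],[0.6,0,0.6,0],[0.9,0,1,0],[1,0,1.3,0],[1,0,1.6,0],[1,0,2,0],[1,0,2,0],[1,0,2,0],[1,0,2,0],[1,0,2,0]]]'
```

```text
time: 5.15
tcp_pos: [0.4524, 0.0104, 0.0607]
eef_rot: [0.0, 1.0, 0.0, 0.001]
contact_force: [-1.2, -0.5, 4.9]
grip_width: -0.0003
```

```bash
python3 -m pendant '[[[0.1,0,0.5,0],[0.2,0,1,0],[0.3,0,1.5,0],[0.3,0,2,0],[0.3,0,2,0],[0.3,0,2,0],[0.3,0,2,0],[0.3,0,2,0],[0.3,0,2,0],[0.3,0,2,0]]]'
```

```text
time: 6.15
tcp_pos: [0.4524, 0.0104, 0.0588]
eef_rot: [0.0, 1.0, 0.0, 0.001]
contact_force: [-1.8, -0.1, 7.1]
grip_width: 0.0002
```

```bash
python3 -m pendant '[[[0.1,0,0.5,0],[0.2,0,1,0],[0.2,0,1.5,0],[0.2,0,1.5,0],[0.2,0,1.5,0],[0.2,0,1.5,0],[0.2,0,1.5,0],[0.2,0,1.5,0],[0.2,0,1.5,0],[0.2,0,1.5,0]]]'
```

```text
time: 7.15
tcp_pos: [0.4524, 0.0104, 0.0575]
eef_rot: [0.0, 1.0, 0.0, 0.001]
contact_force: [-1.1, 0.2, 6.1]
grip_width: 0.0002
```

```bash
python3 -m pendant '[[[0.1,0,0.5,0],[0.2,0,1,0],[0.2,0,1.5,0],[0.2,0,2,0],[0.2,0,2,0],[0.2,0,2,0],[0.2,0,2,0],[0.2,0,2,0],[0.2,0,2,0],[0.2,0,2,0]]]'
```

```text
time: 8.15
tcp_pos: [0.4524, 0.0104, 0.0556]
eef_rot: [0.0, 1.0, 0.0, 0.002]
contact_force: [-1.3, -1.1, 8.7]
grip_width: 0.0001
```

```bash
python3 -m pendant '[[[0.1,0,0.5,0],[0.2,0,1,0],[0.2,0,1.5,0],[0.2,0,1.5,0],[0.2,0,1.5,0],[0.2,0,1.5,0],[0.2,0,1.5,0],[0.2,0,1.5,0],[0.2,0,1.5,0],[0.2,0,1.5,0]]]'
```

```text
time: 9.15
tcp_pos: [0.4524, 0.0104, 0.0542]
eef_rot: [0.0, 1.0, 0.0, 0.002]
contact_force: [-1.1, -1.3, 9.2]
grip_width: -0.0002
```

```bash
python3 -m pendant '[[[0.1,0,0.5,0],[0.1,0,1,0],[0.1,0,1,0],[0.1,0,1,0],[0.1,0,1,0],[0.1,0,1,0],[0.1,0,1,0],[0.1,0,1,0],[0.1,0,1,0],[0.1,0,1,0]]]'
```

```text
time: 10.15
tcp_pos: [0.4525, 0.0104, 0.0533]
eef_rot: [0.0, 1.0, 0.0, 0.002]
contact_force: [0.3, -0.1, 9.8]
grip_width: -0.0002
```

```bash
python3 -m pendant '[[[0.1,0,0.5,0],[0.1,0,1,0],[0.1,0,1,0],[0.1,0,1,0],[0.1,0,1,0],[0.1,0,1,0],[0.1,0,1,0],[0.1,0,1,0],[0.1,0,1,0],[0.1,0,1,0]]]'
```

```text
time: 11.15
tcp_pos: [0.4526, 0.0104, 0.0526]
eef_rot: [0.0, 1.0, 0.0, 0.002]
contact_force: [-1.5, -0.3, 13.1]
grip_width: -0.0004
```

```bash
python3 -m pendant '[[[0,0,0.3,0],[0,0,0.6,0],[0,0,0.6,0],[0,0,0.6,0],[0,0,0.6,0],[0,0,0.6,0],[0,0,0.6,0],[0,0,0.6,0],[0,0,0.6,0],[0,0,0.6,0]]]'
```

```text
time: 12.15
tcp_pos: [0.4527, 0.0104, 0.0521]
eef_rot: [0.0, 1.0, 0.0, 0.002]
contact_force: [-2.0, -0.8, 14.0]
grip_width: -0.0001
```

```bash
python3 -m pendant '[[[-0.5,0,-3,0],[-1,0,-8,0],[-1.5,0,-14,0],[-2,0,-20,0],[-2,0,-28,0],[-2,-20,-36,0],[-2,-40,-36,0],[-2,-60,-36,0],[-2,-80.5,-34,0],[-2,-80.5,-30,0]]]'; python3 -c "
from h import *
print(rel([.4527,-.0703,.070]))"
```

```text
time: 13.15
tcp_pos: [0.4526, -0.0727, 0.0811]
eef_rot: [0.002, 1.0, -0.0, 0.001]
contact_force: [-0.6, -0.3, 0.2]
grip_width: 0.0001
[-0.1  2.4 11.1]
```

```bash
python3 -m pendant '[[[0,0,3,0],[0,0,6,0],[0,0,9,0],[0,0,11,0],[0.2,0,13,0],[0.4,0,15,0],[0.6,0,16.5,0],[0.8,0,18,0],[0.9,0,18,0],[0.9,0,18,0]]]'
```

```text
time: 14.15
tcp_pos: [0.452, -0.0697, 0.063]
eef_rot: [0.0, 1.0, 0.0, 0.0]
contact_force: [-1.7, 3.5, 6.2]
grip_width: -0.0001
```

```bash
python3 -m pendant '[[[0.1,0,0.5,0],[0.1,0,1,0],[0.1,0,1.5,0],[0.1,0,1.5,0],[0.1,0,1.5,0],[0.1,0,1.5,0],[0.1,0,1.5,0],[0.1,0,1.5,0],[0.1,0,1.5,0],[0.1,0,1.5,0]]]'
```

```text
time: 15.15
tcp_pos: [0.4519, -0.0697, 0.0616]
eef_rot: [0.0, 1.0, 0.0, 0.0]
contact_force: [-1.1, 3.3, 7.4]
grip_width: 0.0002
```

```bash
python3 -m pendant '[[[0.1,0.2,0.5,0],[0.1,0.4,1,0],[0.1,0.5,1,0],[0.1,0.5,1,0],[0.1,0.5,1,0],[0.1,0.5,1,0],[0.1,0.5,1,0],[0.1,0.5,1,0],[0.1,0.5,1,0],[0.1,0.5,1,0]]]'
```

```text
time: 16.15
tcp_pos: [0.4519, -0.0696, 0.0607]
eef_rot: [0.0, 1.0, 0.0, 0.001]
contact_force: [-1.7, 1.0, 7.8]
grip_width: 0.0001
```

```bash
python3 -m pendant '[[[0.1,0,0.5,0],[0.1,0,1,0],[0.1,0,1.3,0],[0.1,0,1.3,0],[0.1,0,1.3,0],[0.1,0,1.3,0],[0.1,0,1.3,0],[0.1,0,1.3,0],[0.1,0,1.3,0],[0.1,0,1.3,0]]]'
```

```text
time: 17.15
tcp_pos: [0.4519, -0.0696, 0.0595]
eef_rot: [0.0, 1.0, 0.0, 0.001]
contact_force: [-2.5, 2.5, 8.8]
grip_width: -0.0002
```

```bash
python3 -m pendant '[[[0.2,0.3,0.5,0],[0.2,0.3,1,0],[0.2,0.3,1,0],[0.2,0.3,1,0],[0.2,0.3,1,0],[0.2,0.3,1,0],[0.2,0.3,1,0],[0.2,0.3,1,0],[0.2,0.3,1,0],[0.2,0.3,1,0]]]'
```

```text
time: 18.15
tcp_pos: [0.4519, -0.0695, 0.0587]
eef_rot: [0.0, 1.0, 0.0, 0.001]
contact_force: [-1.1, 0.7, 9.8]
grip_width: 0.0002
```

```bash
python3 -m pendant '[[[0.1,0.1,0.5,0],[0.1,0.1,1,0],[0.1,0.1,1,0],[0.1,0.1,1,0],[0.1,0.1,1,0],[0.1,0.1,1,0],[0.1,0.1,1,0],[0.1,0.1,1,0],[0.1,0.1,1,0],[0.1,0.1,1,0]]]'
```

```text
time: 19.15
tcp_pos: [0.4521, -0.0695, 0.0579]
eef_rot: [0.0, 1.0, 0.0, 0.001]
contact_force: [-1.4, 0.1, 13.3]
grip_width: 0.0003
```

```bash
python3 -m pendant '[[[-0.3,0,-3,0],[-0.6,0,-8,0],[-1,0,-14,0],[-1,0,-22,0],[-1,-10,-30,0],[-1,-30,-30,0],[-1,-50,-30,0],[-1,-68,-30,0],[-1,-80,-29,0],[-1,-80.5,-26,0]]]'
```

```text
time: 20.15
tcp_pos: [0.4516, -0.1521, 0.0833]
eef_rot: [0.002, 1.0, -0.0, 0.0]
contact_force: [0.5, -0.1, 1.4]
grip_width: -0.0001
```

```bash
python3 -m pendant '[[[0,0,2,0],[0,0,4,0],[0,0,7,0],[0,0,10,0],[0,0,13,0],[0.2,0,16,0],[0.5,0,18,0],[0.7,0,20,0],[0.8,0,20,0],[0.8,0,20,0]]]'
```

```text
time: 21.15
tcp_pos: [0.4512, -0.1497, 0.063]
eef_rot: [0.0, 1.0, 0.0, 0.0]
contact_force: [0.9, 0.6, 2.9]
grip_width: -0.0001
```

```bash
python3 -m pendant '[[[0.1,0,0.5,0],[0.1,0,1,0],[0.2,0,1.5,0],[0.2,0,2,0],[0.2,0,2,0],[0.2,0,2,0],[0.2,0,2,0],[0.2,0,2,0],[0.2,0,2,0],[0.2,0,2,0]]]'
```

```text
time: 22.15
tcp_pos: [0.4509, -0.1498, 0.0609]
eef_rot: [0.0, 1.0, 0.0, 0.0]
contact_force: [2.0, 0.4, 2.1]
grip_width: 0.0001
```

```bash
python3 -m pendant '[[[0.1,0,0.5,0],[0.1,0,1,0],[0.2,0,1.5,0],[0.2,0,1.5,0],[0.2,0,1.5,0],[0.2,0,1.5,0],[0.2,0,1.5,0],[0.2,0,1.5,0],[0.2,0,1.5,0],[0.2,0,1.5,0]]]'
```

```text
time: 23.15
tcp_pos: [0.4506, -0.1498, 0.0594]
eef_rot: [0.0, 1.0, 0.0, 0.0]
contact_force: [1.7, 0.8, 2.9]
grip_width: -0.0002
```

```bash
python3 -m pendant '[[[-0.2,0,0.5,0],[-0.3,0,1,0],[-0.3,0,1.5,0],[-0.3,0,1.5,0],[-0.3,0,1.5,0],[-0.3,0,1.5,0],[-0.3,0,1.5,0],[-0.3,0,1.5,0],[-0.3,0,1.5,0],[-0.3,0,1.5,0]]]'
```

```text
time: 24.15
tcp_pos: [0.4508, -0.1497, 0.0578]
eef_rot: [0.0, 1.0, 0.0, -0.0]
contact_force: [-0.4, 0.3, 3.3]
grip_width: -0.0001
```

```bash
python3 -m pendant '[[[0,0,0.5,0],[0,0,1,0],[0,0,1,0],[0,0,1,0],[0,0,1,0],[0,0,1,0],[0,0,1,0],[0,0,1,0],[0,0,1,0],[0,0,1,0]]]'
```

```text
time: 25.15
tcp_pos: [0.451, -0.1498, 0.057]
eef_rot: [0.0, 1.0, 0.0, 0.0]
contact_force: [-2.3, 0.7, 7.5]
grip_width: 0.0001
```

```bash
python3 -m pendant '[[[0.2,0,0.5,0],[0.3,0,1,0],[0.3,0,1,0],[0.3,0,1,0],[0.3,0,1,0],[0.3,0,1,0],[0.3,0,1,0],[0.3,0,1,0],[0.3,0,1,0],[0.3,0,1,0]]]'
```

```text
time: 26.15
tcp_pos: [0.451, -0.1498, 0.0563]
eef_rot: [0.0, 1.0, 0.0, 0.0]
contact_force: [-1.3, 0.1, 8.5]
grip_width: 0.0001
```

```bash
python3 -m pendant '[[[0.1,0,0.4,0],[0.1,0,0.7,0],[0.1,0,0.7,0],[0.1,0,0.7,0],[0.1,0,0.7,0],[0.1,0,0.7,0],[0.1,0,0.7,0],[0.1,0,0.7,0],[0.1,0,0.7,0],[0.1,0,0.7,0]]]'
```

```text
time: 27.15
tcp_pos: [0.4511, -0.1498, 0.0557]
eef_rot: [0.0, 1.0, 0.0, 0.001]
contact_force: [-1.6, 0.5, 10.4]
grip_width: 0.0
```

```bash
python3 -m pendant '[[[-0.3,0,-3,0],[-0.6,0,-8,0],[-1,0,-14,0],[-1,0,-24,0],[-3,0,-36,0],[-15,0,-48,0],[-30,0,-58,0],[-45,0,-63,0],[-58,0,-63,0],[-66,0,-63,0]]]'
python3 - <<'E'
from h import *
d=grab_frame('side');save('s2.png',cv2.resize(d['frame'][130:290,260:440],None,fx=4,fy=3.7,interpolation=cv2.INTER_CUBIC))
E
```

```text
time: 28.15
tcp_pos: [0.5177, -0.1495, 0.1191]
eef_rot: [-0.0, 1.0, -0.0, 0.001]
contact_force: [0.5, -0.1, -0.8]
grip_width: -0.0
```

View pics/s2.png

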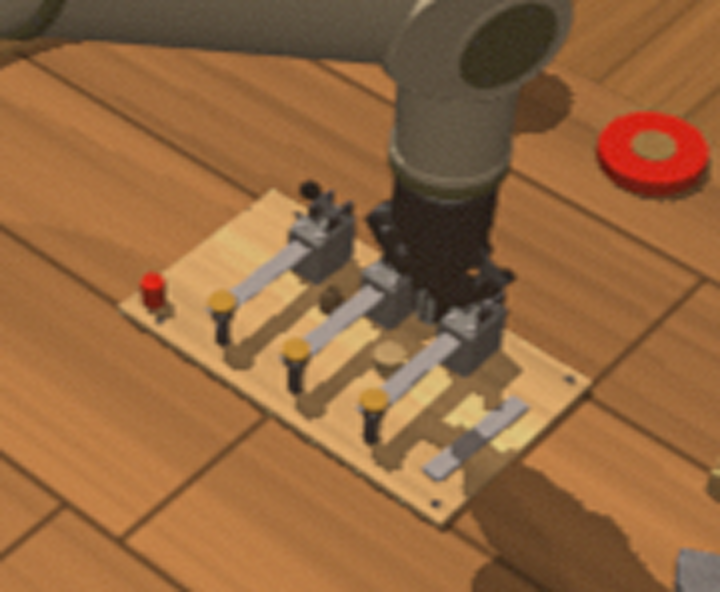

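Run:
```python
from h import *
d=grab_frame('side');P=cloud(d)
m=(abs(P[...,0]-.5177)<.07)&(abs(P[...,1]+.1495)<.1)&(P[...,2]>.1)&(P[...,2]<.22)
Q=P[m]
for z in np.arange(.1,.22,.01):
    q=Q[(Q[:,2]>=z)&(Q[:,2]<z+.01)]
    if len(q): print(round(z,2),len(q),q[:,:2].min(0).round(3),q[:,:2].max(0).round(3))
```

```text
0.11 1 [ 0.515 -0.155] [ 0.515 -0.155]
0.12 13 [ 0.505 -0.163] [ 0.565 -0.069]
0.13 25 [ 0.505 -0.166] [ 0.567 -0.141]
0.14 17 [ 0.507 -0.165] [ 0.521 -0.138]
0.15 12 [ 0.507 -0.165] [ 0.513 -0.147]
0.16 38 [ 0.504 -0.182] [ 0.529 -0.121]
0.17 53 [ 0.504 -0.189] [ 0.531 -0.114]
0.18 51 [ 0.501 -0.196] [ 0.526 -0.1  ]
0.19 59 [ 0.5   -0.206] [ 0.521 -0.092]
0.2 87 [ 0.501 -0.212] [ 0.531 -0.09 ]
0.21 85 [ 0.497 -0.212] [ 0.53  -0.093]
```

```bash
python3 -m pendant '[[[-8,0,0,0],[-16,0,0,0],[-22,0,0,0],[-29,0,0,0],[-36,0,0,0],[-43,0,0,0],[-50,0,0,0],[-57,0,0,0],[-63,0,0,0],[-68,0,0,0]]]'
```

```text
time: 29.25
tcp_pos: [0.5849, -0.1498, 0.1178]
eef_rot: [0.0, 1.0, -0.0, -0.0]
contact_force: [-2.4, -0.6, -1.8]
grip_width: 0.0001
```

```bash
python3 -m pendant '[[[-3,0,0,0],[-6,0,0,0],[-9,0,0,0],[-12,0,0,0],[-12,0,0,0],[-12,0,0,0],[-12,0,0,0],[-12,0,0,0],[-12,0,0,0],[-12,0,0,0]]]'
python3 - <<'E'
from h import *
d=grab_frame('side');save('s3.png',cv2.resize(d['frame'][130:290,260:440],None,fx=4,fy=3.7,interpolation=cv2.INTER_CUBIC))
E
```

```text
time: 30.25
tcp_pos: [0.5967, -0.1498, 0.1183]
eef_rot: [0.0, 1.0, 0.0, 0.0]
contact_force: [-2.1, 0.1, -1.7]
grip_width: 0.0004
```

View pics/s3.png

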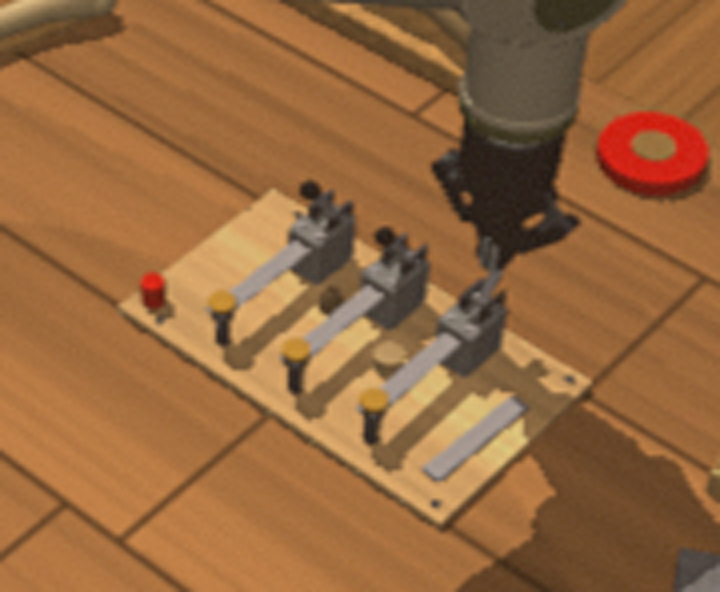

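The other two levers still lean toward their tips, with knobs at (311,190) and (386,236). The last lever is pushed over behind the fingers at (490,260). I'll push on until I feel its end stop.

```bash
python3 -m pendant '[[[-1,0,0,0],[-2,0,0,0],[-3,0,0,0],[-3,0,0,0],[-3,0,0,0],[-3,0,0,0],[-3,0,0,0],[-3,0,0,0],[-3,0,0,0],[-3,0,0,0]]]'
```

```text
time: 31.3
tcp_pos: [0.5991, -0.1499, 0.1178]
eef_rot: [0.0, 1.0, 0.0, -0.001]
contact_force: [-5.4, 0.2, -3.8]
grip_width: -0.0004
```

```bash
python3 -m pendant '[[[-1,0,0,0],[-1.5,0,0,0],[-2,0,0,0],[-2,0,0,0],[-2,0,0,0],[-2,0,0,0],[-2,0,0,0],[-2,0,0,0],[-2,0,0,0],[-2,0,0,0]]]'
```

```text
time: 32.3
tcp_pos: [0.5994, -0.1499, 0.1176]
eef_rot: [0.001, 1.0, 0.001, -0.002]
contact_force: [-13.2, 1.1, 0.8]
grip_width: 0.0002
```

The lever is hard on its end stop: another 2 mm commanded moved it only 0.3 mm, and the force rose to 13 N. Drawing back and up.

```bash
python3 -m pendant '[[[4,0,0,0],[12,0,0,0],[24,0,-2,0],[38,0,-10,0],[52,0,-24,0],[68,0,-44,0],[88,0,-70,0],[112,10,-100,0],[140,30,-125,0],[165,60,-140,0]]]'
```

```text
time: 33.3
tcp_pos: [0.4364, -0.0908, 0.2606]
eef_rot: [0.002, 1.0, 0.0, 0.003]
contact_force: [1.2, 1.5, 0.4]
grip_width: 0.0002
```

```bash
python3 -m pendant '[[[0,40,-5,0],[0,85,-5,0],[0,130,-5,0],[0,175,-5,0],[0,220,-5,0],[0,265,-5,0],[0,305,-5,0],[0,335,-5,0],[0,350,-5,0],[0,350,-5,0]]]'
python3 - <<'E'
from h import *
import pickle
t0=pickle.load(open('top0.pkl','rb'))
s0=pickle.load(open('side0.pkl','rb'))
t=grab_frame('top');s=grab_frame('side')
save('t4.png',t['frame'])
save('s4.png',cv2.resize(s['frame'][130:290,260:440],None,fx=4,fy=3.7,interpolation=cv2.INTER_CUBIC))
P=cloud(s); m=(P[...,2]>.1)&(P[...,2]<.16)&(P[...,0]>.5)&(P[...,0]<.7)&(P[...,1]>-.25)&(P[...,1]<.1)
for y in(.0105,-.07,-.15):
    q=P[m&(abs(P[...,1]-y)<.03)]; print(y,len(q),np.median(q,0).round(3) if len(q) else '', q.min(0).round(3),q.max(0).round(3))
st=monitor.get_state();print(st['time'],st['tcp_pos'],st['contact_force'])
for n,a,b in(('diffs',s0,s),('difft',t0,t)):
    df=np.abs(a['frame'].astype(int)-b['frame']).max(-1); save(n+'.png',np.repeat((np.clip(df*3,0,255)).astype(np.uint8)[...,None],3,2))
E
```

```text
time: 34.3
tcp_pos: [0.4367, 0.2618, 0.2634]
eef_rot: [-0.001, 1.0, 0.0, 0.0]
contact_force: [0.4, -0.9, -0.7]
grip_width: -0.0
0.0105 29 [0.56  0.006 0.127] [ 0.552 -0.001  0.1  ] [0.576 0.016 0.134]
-0.07 32 [ 0.558 -0.074  0.128] [ 0.548 -0.082  0.101] [ 0.58  -0.065  0.14 ]
-0.15 48 [ 0.612 -0.153  0.12 ] [ 0.591 -0.16   0.1  ] [ 0.622 -0.144  0.136]
34.4 [0.43739501 0.25889507 0.26349124] [ 0.09357866 -0.674037   -0.49393296]
```

View pics/s4.png

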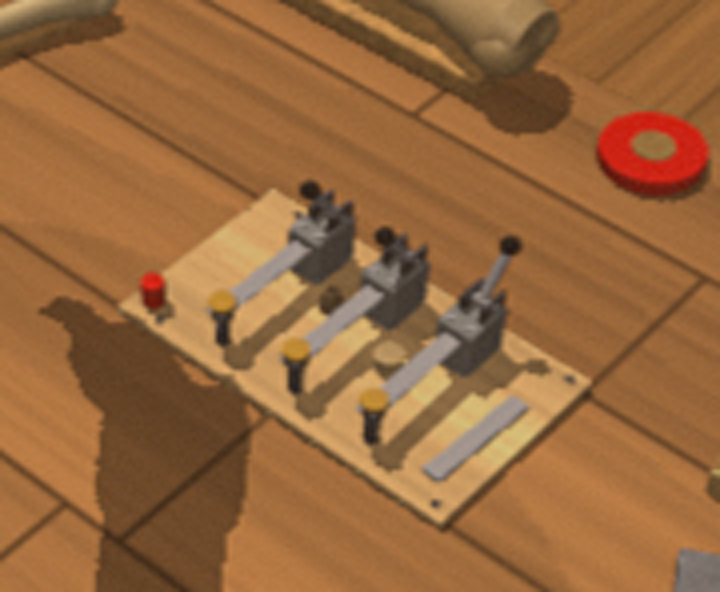

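View pics/t4.png

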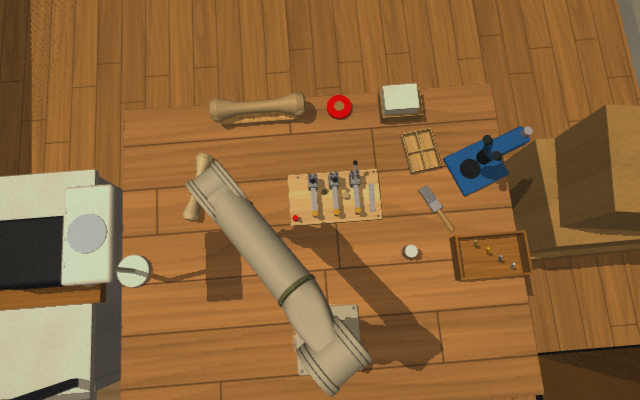

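View pics/diffs.png

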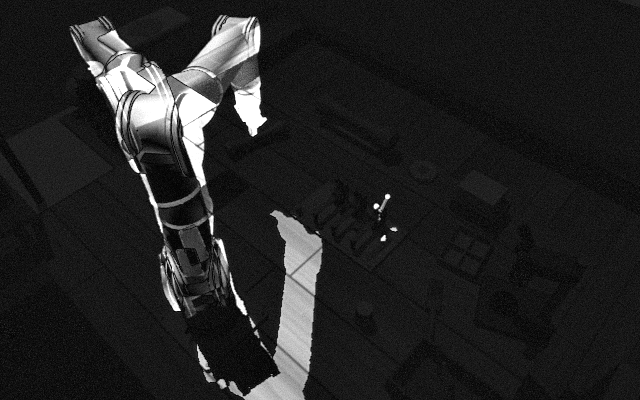

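The side picture shows the last lever standing open, knob at (510,244), and the other two knobs still closed. All three buttons are up. The difference picture shows only the arm, its shadow and that lever changed.

```bash
python3 -c "
from workcell import workorder
print(workorder.job_done())"
```

```text
the job is handed in; nothing more can be done
None
```

I tested all three fingers in order from the red post, then swung the last finger's lever fully open. The job was handed in at about 34 s; no verdict is reported.

| Finger | Force at the stop | Leaf travel | Peak force while pressed | Judged |
|---|---|---|---|---|
| First (nearest red post) | about 9.5 N | about 14 mm | 14 N | sound |
| Middle | about 9.5 N | about 9 mm | 13 N | sound |
| Last | about 3.3 N | about 11 mm | 10 N | tired |

- **Lever:** I pushed the last lever until it met its end stop. The force rose to 13 N while the tool moved only 0.3 mm. Afterwards its points in the depth image lay around x = 0.612 m, reaching 0.622 m; a fully open knob should be centred at about 0.62 m.
- **Final checks:** The other two knobs are still closed at x of about 0.56 m, and all three buttons are back up. Comparing the side pictures from before and after, only the lever, the arm and shadows changed. The arm stands clear to the left with near-zero force.
- **Uncertain points:**
  - Force readings scattered by about 1 N, and some sideways friction showed at the buttons.
  - My travel for the first finger (about 14.4 mm against the 14.2 mm required for the longest of the three stops) is close. I relied on the sharp rise in force to call it on its stop.

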